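# Tip the skewer carton into the packing jig and push it up to the stop

### The job

The narrow skewer carton stands on end on the packing board, too far back from the stop bar. With closed fingertips push it high on its back so that it topples forward and lies flat on its broad face inside the outlined bay, then gently push its rear end until its front end is flush against the stop bar. Do not grip or lift it, leave everything else where it is, and finish clear of the carton.

Things in the scene. Friction and masses are not known exactly. Their poses are not given: they have to be found in the camera images.
- jig_board: fixed flat plywood board lying on the table, 350 x 150 mm, 8 mm thick; origin at the centre of its underside, +x along its length towards the stop bar, z up. The stop bar is a wooden strip across the board's +x end, 124 mm wide and standing 22 mm above the board
- bay (a point): centre of the outlined bay, on the board's upper surface (8 mm above the table); axes as the board's. The bay is the rectangle 225 mm long (x) by 110 mm wide (y) drawn on the board with thin dark flush lines on three sides and closed at its +x end by the stop bar
- stop (a point): foot of the stop bar's inner face, at the middle of its width, on the board's upper surface; axes as the board's. The carton's top end goes flush against this face
- carton_center (a point): centre of the narrow white-and-red printed card carton. Axes fixed in the carton: x through its 32 mm thickness (at the start level and towards the stop bar), y along its 157 mm length (at the start straight up), z across its 62 mm width
- carton_foot (a point): middle of the carton's lower edge on the side towards the stop bar, the edge it turns about when tipped into the bay; axes as carton_center. Once the carton is down, this is the middle of the lower edge of its rear end
- carton_top (a point): middle of the carton's top end face (62 x 32 mm), 78.5 mm from its centre; axes as carton_center. Once the carton is down in the bay this face looks at the stop bar
- black_jar: bystander beside the board, on the table: closed ink jar with a black band, 50 mm across, 62 mm high; origin at the centre of its underside, z up
- thread_spool: bystander beside the board, on the table: wooden spool of cream thread, 38 mm across, 42 mm high; origin at the centre of its underside, z up
- glue: bystander beside the board, on the table: glue stick standing upright, 21 mm across, 89 mm high; origin at the centre of its underside, z up
- battery: bystander beside the board, on the table: thick round battery standing upright, 26 mm across, 50 mm high; origin at the centre of its underside, z up
- tape_ruler: bystander beside the board, on the table: black pocket tape measure lying flat, 61 x 73 mm, 28 mm high; origin at the centre of its underside, z up
- cup: bystander beside the board, on the table: small clear measuring cup, 54 mm across, 54 mm high; origin at the centre of its underside, z up
- skewer_carton: the carton itself, a closed card box 157 x 62 x 32 mm, about 80 g; origin at the middle of one narrow 157 x 32 mm side, 31 mm from the centre; axes as carton_center. It starts standing on end on the board, its broad faces looking along the board (within 5 degrees), its front lower edge inside the bay, 22 to 58 mm too far back to meet the stop bar when tipped
There are look-alikes about, which are no part of the job. Leave any turquoise look-alike of the skewer_carton alone.

How it is judged:
On the way:
1. the carton has toppled forward and lies flat inside the outlined bay (angle between carton_top's own x axis and vertical above 3.05 rad and z of carton_center in the frame of bay between 0.011 and 0.021 m and y of carton_top in the frame of bay between -0.025 and 0.025 m and y of carton_foot in the frame of bay between -0.025 and 0.025 m and x of carton_foot in the frame of bay above -0.1125 m and x of carton_top in the frame of bay below 0.116 m), for 0.2 s.
At the end, for the whole second after the job is handed in: the carton lies at rest flat on its broad face on the board, within the bay's outline (each end's middle within 25 mm of the bay's centre line), its front end within 6 mm of the stop bar's face and square to it within 0.08 rad (all of step 1 and x of carton_top in the frame of stop above -0.006 m and angle between the y axis of carton_top and the x axis of stop, either way round below 0.08 rad and linear speed of skewer_carton below 0.01 m/s); the robot touches nothing.
It fails at once if the carton is lifted, carried, or tipped any way but forward into the bay (the edge it turns about comes 15 mm off the board) (z of carton_foot in the frame of bay above 0.015 m).
It fails at once if the carton is gripped or shoved hard (over 25 N from the fingers) (contact force between the fingers and skewer_carton above 25 N).
It fails at once if a bystander is moved by more than 15 mm or knocked over (distance of any of black_jar, thread_spool, glue, battery, tape_ruler, cup from where it was at the start of the episode above 0.015 m or angle between any of black_jar, thread_spool, glue, battery, tape_ruler, cup's own z axis and vertical above 0.4 rad).
It also fails if it takes over 48 s, if anything falls off the work surface, if the arm or the gripper's body presses on something with over 40 N, if the wrist force passes 120 N, or if a joint passes its speed limit or range.

### The arm

A 7-joint arm with a two-finger parallel gripper is mounted at the origin on a cart in front of the work surface, level with it; the furniture and walls round the work are solid. World frame = base frame: x ahead of the robot, y to its left, z up, the work surface at z = 0. Lengths are in m, angles in rad, forces in N, time in s.
With the tool pointing down it reaches from about 0.425 to 0.875 m from the base axis. Payload 4.7 kg.
Tool frame: the origin (TCP) lies midway between the tips of the shut fingers; the grasp point (between the pads) lies 19 mm behind it; z points along the fingers, y is the direction in which the jaws open and shut (so a half turn about z gives the same grasp; the last joint's range is limited). The gripper opens to 87 mm and grips with 3 to 60 N. Pads are 19 mm wide; open, the fingers measure 117 mm over their backs; the gripper's body (75 mm by 190 mm) begins 51 mm behind the grasp point.
Start: joints at [0.014, 0.321, -0.07, 1.45, 0.023, 1.371, -0.057], TCP at [0.65, -0, 0.223] pointing down, gripper open.
Joint ranges: [-2.86, 2.86], [-0.3, 2.09], [-1.38, 1.24], [0.06, 2.45], [-1.56, 4.7], [0.09, 2.05], [-2.69, 2.69]. Speed limits (rad/s): [2.57, 2.57, 3.14, 3.14, 3.14, 3.14, 3.14].

### API

Orientations are given as a rotation vector (axis times angle).
In Python, from bench import get_state, eyes, job gives the robot as it stands. The module is installed in compiled form; this text tells all that it offers.
- The arm moves only by the shell command python3 -m jog 'ROWS' [FORCE]. ROWS is JSON, a list that holds one entry, the list of rows, each a list of 5 numbers: the opening, from 0 (shut) to 1 (fully open), then the shift along the tool's x, y, z in units of 40 mm (1.0 is 40 mm), then the turn about the tool's z in units of 5 degrees (1.0 is 5 degrees). In form: [[[jaw, dx, dy, dz, turn], ...]]. A call has 1 to 10 rows; each row shifts and turns the commanded pose from where the row before left it, along the tool's axes as they then stand; what a row does not reach is not made up. A row lasts 1/8 s, in which the tool goes at most 62.5 mm and 10.7 degrees, less where a joint would pass 70% of its speed; a pose out of reach is approached as far as the arm can. A call is refused whole if a number of a shift passes 1 or a number of a turn 1, either way. A call with a gripper value outside its range is refused whole. The fingers move at their own pace and stop on an object; FORCE is the grip in N (left out, the last holds). Time passes only in rows, so rows that do not move let the fingers close. It gives the time, the measured TCP pose, the force and the opening at its end, in the units of the state.
- get_state(): the state, without advancing time (a new reading comes with each control period).
- eyes.get_image(name): name is "scene" or "side" or "wrist"; returns (picture, depth): 420x560x3 uint8, red, green, blue; 420x560 float32, m along the optical axis (not along the pixel's ray), 0 where there is no reading.
- eyes.camera_params(name): a dict with "camera_matrix" (3x3 intrinsics, pixels), "k1" (the pictures are not rectified: a ray, as slopes to the right and down, at radius r is drawn at 1 + k1 r^2 times it, then the intrinsics apply), "pose" (4x4, takes a point from camera to world coordinates); the wrist camera has in their place "mount" (4x4, takes a point from camera to tool coordinates, whose origin is the TCP and whose axes are the flange's). Camera axes: x right, y down, z forward; pixel columns grow to the right and rows downward; lengths in m; the calibration is good to about 2 mm. A picture is of the moment at which its call begins: read the wrist's pose just before it. camera_params takes no time and is no camera call.
- job.close_job(): hands the job in, once; it reports no verdict.
The state is a dict: "time": time; "joint_positions": joint angles; "qd": joint speeds; "joint_torque": joint torques, N m; "position": TCP position; "tool_rot": TCP orientation; "ft_force": force on the tool from outside, world axes, zero at the start; "torque": the same for the moment, N m; "grip_width": opening from 0.0 (shut) to 1.0 (fully open).
Only numpy, scipy, OpenCV 4.12 (cv2) and the standard library are available. Lean on these libraries where they do the work, as an engineer would, in place of code of your own. Each camera call takes 0.05 s, during which the arm holds its last target. There are 200 camera calls.

## Working session

There is one attempt and no reset: what is moved stays moved. The work goes in short steps, Python scripts to look and compute and a shell command to move; the robot and the scene stay as the last step left them, time stands still between calls to the robot, and variables do not carry over. Pictures are saved under pics/ and viewed, about 8 in all and at most 12, crops included, and the job is handed in when it is done.

```bash
mkdir -p pics; cat > h.py <<'E'
import numpy as np, cv2
from scipy.spatial.transform import Rotation as R
from bench import get_state, eyes, job
def pose(n,st=None):
    p=eyes.camera_params(n)
    if n!='wrist': return p,np.array(p['pose'])
    st=st or get_state(); T=np.eye(4); T[:3,:3]=R.from_rotvec(st['tool_rot']).as_matrix(); T[:3,3]=st['position']
    return p,T@np.array(p['mount'])
def rays(p,uv):
    K=np.array(p['camera_matrix'],float)
    return cv2.undistortPoints(np.array(uv,float).reshape(-1,1,2),K,np.array([p['k1'],0,0,0,0.])).reshape(-1,2)
def onplane(p,T,uv,z):
    r=rays(p,uv); d=np.c_[r,np.ones(len(r))]@T[:3,:3].T; o=T[:3,3]
    return o+d*((z-o[2])/d[:,2])[:,None]
def cloud(p,T,dep,uv):
    uv=np.array(uv,int).reshape(-1,2); r=rays(p,uv); z=dep[uv[:,1],uv[:,0]]
    return (np.c_[r,np.ones(len(r))]*z[:,None])@T[:3,:3].T+T[:3,3]
E
python3 - <<'E'
from h import *
s=get_state(); print(s)
for n in ['scene','side','wrist']:
    im,d=eyes.get_image(n); cv2.imwrite(f'pics/{n}0.png',im[...,::-1]); np.save(f'pics/{n}0.npy',d)
    p,T=pose(n); print(n,T.round(3).tolist(),p['k1'])
E
```

```text
{'time': 0.0, 'joint_positions': array([ 0.01408247,  0.32183464, -0.07011337,  1.45168069,  0.02263364,
        1.37081208, -0.05688883]), 'qd': array([ 0.00010608, -0.00058012,  0.00035614,  0.00126622, -0.00113744,
       -0.00079432,  0.00090706]), 'joint_torque': array([-2.58547143e-04, -4.91284704e+01, -4.03903294e-01, -3.12526345e+01,
       -6.40594075e-02,  4.37659642e-02,  1.61017233e-04]), 'position': array([ 6.49436858e-01, -3.33796048e-05,  2.21451349e-01]), 'tool_rot': array([-2.22042741, -2.22063457,  0.00229445]), 'ft_force': array([ 0.84544528, -0.04609576, -0.68719097]), 'torque': array([-0.03618037,  0.08331852,  0.01652939]), 'grip_width': 1.0005746331080225}
scene [[-0.679, -0.329, 0.656, -0.005], [-0.734, 0.329, -0.595, 0.5], [-0.02, -0.885, -0.465, 0.523], [0.0, 0.0, 0.0, 1.0]] -0.016057316314161105
side [[-0.842, -0.205, 0.5, 0.102], [-0.54, 0.339, -0.77, 0.684], [-0.012, -0.918, -0.396, 0.484], [0.0, 0.0, 0.0, 1.0]] -0.1723908005896947
wrist [[1.0, -0.001, -0.002, 0.649], [-0.001, -0.961, -0.277, 0.074], [-0.002, 0.277, -0.961, 0.383], [0.0, 0.0, 0.0, 1.0]] -0.01670243476686322
```

View pics/scene0.png

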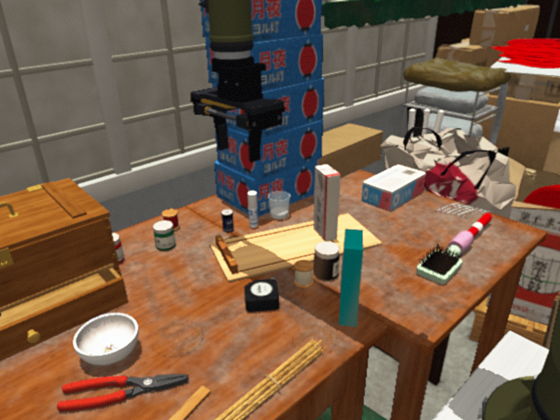

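View pics/side0.png

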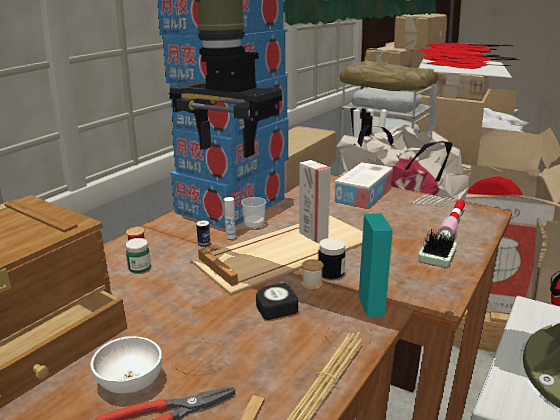

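Side view: white/red carton at (313,200), stop bar at (217,265), and the turquoise look-alike at (375,265), to be left alone. Scene view: carton at (326,200), bar at (228,252), turquoise at (351,278). The white/red upright box on the board is the one described. Next I measure and confirm in a crop.

```bash
python3 - <<'E'
from h import *
im=cv2.imread('pics/side0.png'); w=cv2.imread('pics/wrist0.png')
c=cv2.resize(im[150:300,180:400],None,fx=2.6,fy=2.6,interpolation=cv2.INTER_CUBIC)
cv2.imwrite('pics/side_crop.png',c)
for n,pts in {'side':[(313,165),(313,200),(300,245),(217,265),(332,245),(312,262),(375,220),(230,205),(204,225),(254,203),(278,289),(213,280),(195,262)],
 'scene':[(326,170),(326,230),(228,252),(212,250),(216,275),(380,240)]}.items():
    p,T=pose(n); d=np.load(f'pics/{n}0.npy'); print(n); 
    for a,b in zip(pts,cloud(p,T,d,pts)): print(a,b.round(3))
E
```

```text
side
(313, 165) [ 0.565 -0.161  0.164]
(313, 200) [ 0.554 -0.144  0.097]
(300, 245) [ 0.565 -0.113  0.009]
(217, 265) [0.635 0.064 0.027]
(332, 245) [ 0.465 -0.054  0.061]
(312, 262) [ 0.482 -0.012  0.042]
(375, 220) [0.364 0.006 0.157]
(230, 205) [ 0.711 -0.078  0.077]
(204, 225) [ 0.735 -0.021  0.048]
(254, 203) [ 0.726 -0.183  0.04 ]
(278, 289) [0.498 0.073 0.027]
(213, 280) [0.636 0.076 0.001]
(195, 262) [0.701 0.05  0.007]
scene
(326, 170) [ 0.563 -0.163  0.166]
(326, 230) [ 0.54  -0.143  0.038]
(228, 252) [0.63  0.056 0.03 ]
(212, 250) [0.692 0.054 0.006]
(216, 275) [ 0.619  0.097 -0.001]
(380, 240) [ 0.468 -0.245  0.001]
```

View pics/side_crop.png

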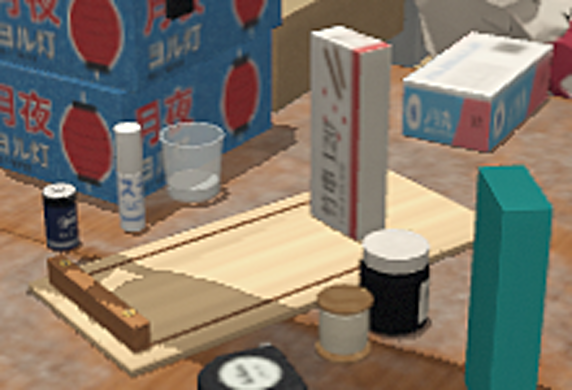

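View pics/wrist0.png

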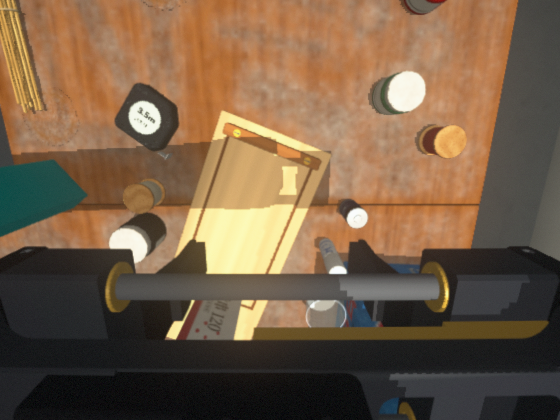

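Wrist view: board from the bar at (275,145) down to the carton at (210,320), part-hidden by the gripper. The crop confirms the white/red carton on the board. I now fit the board, bar and carton from depth.

```bash
python3 - <<'E'
from h import *
vv,uu=np.mgrid[0:420,0:560]; P=[];C=[]
for n in ['side','scene','wrist']:
    p,T=pose(n); d=np.load(f'pics/{n}0.npy'); im=cv2.imread(f'pics/{n}0.png')
    m=(d>0)&((vv<235) if n=='wrist' else True); uv=np.c_[uu[m],vv[m]]
    X=cloud(p,T,d,uv); hsv=cv2.cvtColor(im,cv2.COLOR_BGR2HSV)[m]
    k=(X[:,0]>.42)&(X[:,0]<.8)&(X[:,1]>-.32)&(X[:,1]<.14)&(X[:,2]<.18); X=X[k];hsv=hsv[k]
    wood=(hsv[:,0]>8)&(hsv[:,0]<30)&(hsv[:,1]>50)
    def rect(Q): 
        r=cv2.minAreaRect((Q[:,:2]*1000).astype(np.float32)); return np.round(r[0],1),np.round(r[1],1),round(r[2],1),len(Q)
    near=lambda Q,c,r: np.hypot(Q[:,0]-c[0],Q[:,1]-c[1])<r
    # yellow plywood
    b=wood&(hsv[:,0]>14)&(abs(X[:,2]-.008)<.004); 
    msk=np.zeros((420,560),np.uint8); w2=uv[k][b]; msk[w2[:,1],w2[:,0]]=1
    msk=cv2.morphologyEx(msk,cv2.MORPH_OPEN,np.ones((3,3))); _,L,S,_=cv2.connectedComponentsWithStats(msk)
    l=1+S[1:,4].argmax(); print(n,'board',rect(cloud(p,T,d,np.argwhere(L==l)[:,::-1])))
    q=X[(X[:,2]>.0255)&(X[:,2]<.034)&near(X,(.64,.065),.09)&wood]; print(' bar',rect(q), np.median(q[:,2]))
    if n!='wrist':
        q=X[(X[:,2]>.07)&near(X,(.56,-.16),.06)]; print(' carton',rect(q))
        q=X[(X[:,2]>.155)&near(X,(.56,-.16),.06)]; print(' top',rect(q),np.percentile(q[:,2],[50,95]))
    for nm,c,z in [('jar',(.46,-.06),.05),('spool',(.48,-.015),.03),('glue',(.715,-.08),.03),('cup',(.73,-.19),.02),('batt',(.735,-.025),.03)]:
        q=X[(X[:,2]>z)&near(X,c,.045)]; 
        if len(q)>10: print(' ',nm,rect(q),q[:,2].max().round(3))
E
```

```text
side board (array([600.7, -50. ]), array([265.3, 152.6]), 68.8, 3852)
 bar (array([642.1,  55.4]), array([ 15.4, 125.9]), 68.7, 302) 0.029309164036249363
 carton (array([ 563.2, -162.5]), array([32.5, 66.3]), 69.0, 1450)
 top (array([ 563.8, -163.2]), array([30.7, 65.3]), 67.9, 272) [0.16342864 0.16518667]
  jar (array([467. , -58.7]), array([46.5, 44.9]), 81.1, 368) 0.063
  spool (array([478.6, -24. ]), array([70.7, 48.9]), 72.3, 677) 0.063
  glue (array([725.6, -94.4]), array([21.1, 53.7]), 37.0, 389) 0.18
  cup (array([ 733.5, -190.1]), array([62.4, 79.8]), 30.8, 1459) 0.18
  batt (array([744.6, -26.6]), array([26.6, 24. ]), 32.9, 151) 0.05
scene board (array([604.2, -46.8]), array([251.2, 152.4]), 69.1, 3511)
 bar (array([643.5,  52.9]), array([ 14.3, 126.5]), 68.6, 243) 0.029561694305210884
 carton (array([ 563. , -165.1]), array([33.1, 65.9]), 69.7, 1163)
 top (array([ 563.3, -165.4]), array([31. , 63.1]), 68.5, 257) [0.16364779 0.1652182 ]
  jar (array([467.5, -60.8]), array([44.2, 46.1]), 44.8, 353) 0.064
  spool (array([474.1, -23.3]), array([70.6, 42.6]), 80.6, 554) 0.063
  glue (array([726.8, -95.1]), array([21.1, 51.1]), 39.2, 243) 0.146
  cup (array([ 717.3, -189.6]), array([89.8, 56.2]), 88.2, 1588) 0.18
  batt (array([744.7, -27.7]), array([25.8, 24.4]), 18.9, 118) 0.05
wrist board (array([616.7, -13. ]), array([174.7, 150.5]), 68.7, 10873)
 bar (array([641.9,  51.3]), array([ 14.2, 124.1]), 68.4, 1230) 0.02944743004351641
  jar (array([469.9, -45.3]), array([ 9.3, 36.2]), 85.1, 226) 0.063
  spool (array([478.1, -22.4]), array([63.1, 43.6]), 77.9, 1281) 0.063
  glue (array([739. , -42.9]), array([ 1.8, 10. ]), 48.7, 11) 0.048
  batt (array([745.1, -32.7]), array([25.2, 25.7]), 48.7, 436) 0.05
```

```bash
python3 -m jog '[[[0,0,0,0,1],[0,0,0,0,1],[0,0,0,0,1],[0,0,0,0,1],[0,0,-0.52,0,0.26],[0,-1,0,0,0],[0,-1,0,0,0],[0,-1,0,0,0],[0,-1,0,0,0],[0,-1,0,0,0]]]'; python3 -m jog '[[[0,-1,0,0,0],[0,0,0,0,0],[0,0,0,0,0],[0,0,0,0,0]]]'
cat >> h.py <<'E'
A=np.deg2rad(68.7); u=np.array([np.cos(A),np.sin(A)]); v=np.array([-u[1],u[0]])
def tool():
    s=get_state(); p=s['position']; x=R.from_rotvec(s['tool_rot']).as_matrix()[:,0]
    print('t',s['time'],'s,l,z mm',(p[:2]@u*1000).round(1),(p[:2]@v*1000).round(1),(p[2]*1000).round(1),'yaw',np.rad2deg(np.arctan2(x[1],x[0])).round(2),'F',s['ft_force'].round(2),'w',s['grip_width'])
E
python3 -c "
from h import *
tool()
for n in ['side','wrist']:
    im,d=eyes.get_image(n); cv2.imwrite(f'pics/{n}1.png',im[...,::-1]); np.save(f'pics/{n}1.npy',d)
a=np.hstack([cv2.imread('pics/side1.png')[100:310,160:440],cv2.imread('pics/wrist1.png')[::2,::2]]); cv2.imwrite('pics/m1.png',a)"
```

```text
time: 1.4
position: [0.5571, -0.1804, 0.2223]
tool_rot: [-2.593, -1.773, 0.0]
ft_force: [0.0, -0.0, 1.3]
grip_width: 0.017
time: 1.9
position: [0.5439, -0.2149, 0.2224]
tool_rot: [-2.591, -1.775, -0.001]
ft_force: [-0.5, 0.4, 0.0]
grip_width: 0.01
t 1.9 s,l,z mm -2.6 -584.8 222.4 yaw 68.84 F [-0.45  0.37  0.01] w 0.010255738044127459
```

View pics/m1.png

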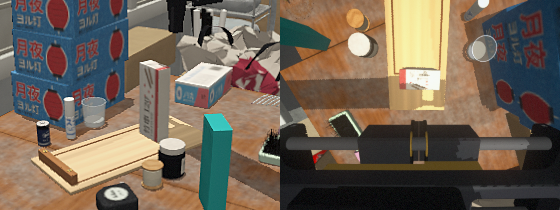

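Side: gripper is behind the upright carton, which is undisturbed. Wrist: carton at (420,78) is centred ahead of the shut fingers. Lowering, then approaching slowly.

```bash
python3 -m jog '[[[0,0,0,0.7,0],[0,0,0,0.7,0],[0,0,0,0.7,0],[0,0.2,0,0,0],[0,0.2,0,0,0],[0,0.1,0,0,0],[0,0,0,0,0],[0,0,0,0,0]]]'; python3 -c "
from h import *
tool()"; python3 -m jog '[[[0,0.1,0,0,0],[0,0.1,0,0,0],[0,0.1,0,0,0],[0,0.1,0,0,0],[0,0,0,0,0],[0,0,0,0,0]]]'; python3 -c "
from h import *
tool()
im,d=eyes.get_image('side'); p,T=pose('side'); vv,uu=np.mgrid[0:420,0:560]; m=d>0
X=cloud(p,T,d,np.c_[uu[m],vv[m]]); s=X[:,:2]@u*1000; l=X[:,:2]@v*1000; k=(abs(l+584)<34)&(s>25)&(s<260)
for a,b in [(20,40),(60,80),(100,115),(150,170)]:
    q=k&(X[:,2]*1000>a)&(X[:,2]*1000<b)&(s<120); print(a,q.sum(),np.percentile(s[q],[2,98]) if q.any() else '')
"
```

```text
time: 3.0
position: [0.5507, -0.1982, 0.1391]
tool_rot: [2.593, 1.772, 0.001]
ft_force: [0.1, -0.9, -0.3]
grip_width: 0.007
t 3.0 s,l,z mm 15.4 -585.1 139.1 yaw 68.69 F [ 0.07 -0.86 -0.26] w 0.007165123032362691
time: 3.75
position: [0.5563, -0.183, 0.1385]
tool_rot: [2.594, 1.773, -0.0]
ft_force: [0.8, 0.2, 0.3]
grip_width: 0.006
t 3.75 s,l,z mm 31.5 -584.8 138.5 yaw 68.7 F [0.78 0.19 0.26] w 0.006247523054332383
20 247 [40.04479301 69.50647356]
60 266 [42.93138626 72.53323826]
100 214 [44.0254253  74.86302922]
150 429 [26.39738838 77.54091628]
```

Contact made: the carton is leaning about 4° and its foot is holding. Continuing the push.

```bash
python3 -m jog '[[[0,0.1,0,0,0],[0,0.1,0,0,0],[0,0.1,0,0,0],[0,0.1,0,0,0],[0,0.1,0,0,0],[0,0.1,0,0,0],[0,0.1,0,0,0],[0,0,0,0,0],[0,0,0,0,0],[0,0,0,0,0]]]'; cat >> h.py <<'E'
def look(n,f):
    im,d=eyes.get_image(n); cv2.imwrite(f,im[...,::-1]); p,T=pose(n); vv,uu=np.mgrid[0:420,0:560]; m=d>0
    X=cloud(p,T,d,np.c_[uu[m],vv[m]]); s=X[:,:2]@u*1000; l=X[:,:2]@v*1000; z=X[:,2]*1000
    k=(abs(l+584)<60)&(s>25)&(s<300); kk=k&(abs(z-40)<5)
    if kk.sum()>20: print(n,'lying top',cv2.minAreaRect(np.c_[s,l][kk].astype(np.float32)),np.median(z[kk]),kk.sum(),'s',np.percentile(s[kk],[1,99]))
    print(n,'pts above 60:',(k&(z>60)).sum())
E
python3 -c "
from h import *
tool(); look('side','pics/side2.png')"
```

```text
time: 5.05
position: [0.5665, -0.1572, 0.1386]
tool_rot: [2.594, 1.772, -0.0]
ft_force: [-0.3, -0.3, -0.5]
grip_width: 0.004
t 5.05 s,l,z mm 59.4 -584.9 138.6 yaw 68.68 F [-0.26 -0.34 -0.47] w 0.0036746134273479038
side lying top ((148.67913818359375, -586.1019287109375), (67.2322998046875, 157.46282958984375), 88.15882110595703) 39.40235569268097 1240 s [ 72.72814662 225.74060796]
side pts above 60: 6656
```

View pics/side2.png

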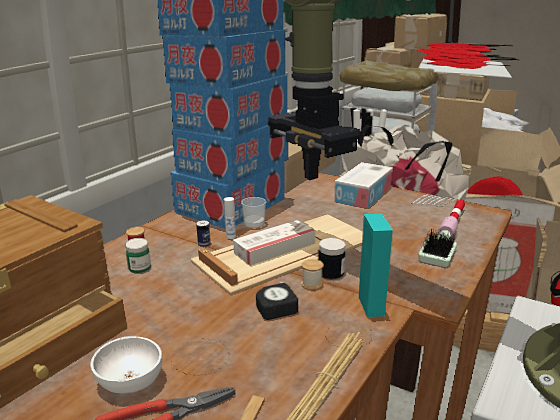

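The carton lies flat in the bay (275,243), about 48 mm short of the bar, with bystanders unmoved. Backing off, lowering, and approaching its rear.

```bash
python3 -m jog '[[[0,-0.35,0,0,0],[0,-0.35,0,0,0],[0,0,0,0.7,0],[0,0,0,0.7,0],[0,0,0,0.7,0],[0,0,0,0.4,0],[0,0,0,0.36,0],[0,0,0,0,0],[0,0,0,0,0],[0,0,0,0,0]]]'; python3 -c "
from h import *
tool(); look('side','pics/side3.png'); look('scene','pics/scene3.png')"
```

```text
time: 6.35
position: [0.5572, -0.1832, 0.0252]
tool_rot: [2.592, 1.772, 0.002]
ft_force: [-0.3, 0.1, -0.2]
grip_width: 0.004
t 6.35 s,l,z mm 31.7 -585.7 25.2 yaw 68.7 F [-0.27  0.12 -0.2 ] w 0.0035414001443423507
side lying top ((125.94242858886719, -585.8211059570312), (69.14366149902344, 201.8351593017578), 88.31875610351562) 39.402104767989165 1297 s [ 32.4275749  226.02619173]
side pts above 60: 6985
scene lying top ((125.32395935058594, -588.346435546875), (67.13117980957031, 200.2055206298828), 88.8551254272461) 39.45219463504948 1182 s [ 31.55753873 224.35915899]
scene pts above 60: 5587
```

```bash
python3 -m jog '[[[0,0.3,0,0,0],[0,0.2,0,0,0],[0,0.15,0,0,0],[0,0.15,0,0,0],[0,0.15,0,0,0],[0,0.15,0,0,0],[0,0.15,0,0,0],[0,0.15,0,0,0],[0,0,0,0,0],[0,0,0,0,0]]]'; python3 -c "
from h import *
tool(); look('side','pics/side4.png'); look('scene','pics/scene4.png')"
```

```text
time: 7.7
position: [0.5767, -0.1306, 0.0241]
tool_rot: [-2.593, -1.773, -0.0]
ft_force: [-0.5, -0.4, 0.0]
grip_width: 0.008
t 7.7 s,l,z mm 87.8 -584.7 24.1 yaw 68.71 F [-0.52 -0.37  0.05] w 0.0075754453361571855
side lying top ((169.4427490234375, -583.906982421875), (65.59486389160156, 180.52430725097656), 89.8627700805664) 39.40162850986364 1366 s [ 87.50652293 257.77930021]
side pts above 60: 8151
scene lying top ((166.7709197998047, -586.365478515625), (66.74620819091797, 181.36158752441406), 89.7435302734375) 39.437743366212366 1217 s [ 82.548256   255.81890141]
scene pts above 60: 6851
```

```bash
python3 -m jog '[[[0,0.1,0,0,0],[0,0.1,0,0,0],[0,0.1,0,0,0],[0,0.07,0,0,0],[0,0,0,0,0],[0,0,0,0,0]]]'; for i in 1; do python3 -m jog '[[[0,0.04,0,0,0],[0,0,0,0,0],[0,0,0,0,0]]]'; done; python3 -c "
from h import *
tool(); look('side','pics/side5.png'); look('scene','pics/scene5.png')
cv2.imwrite('pics/m5.png',cv2.resize(cv2.imread('pics/side5.png')[200:300,180:350],None,fx=4,fy=4,interpolation=cv2.INTER_CUBIC))"
```

```text
time: 8.55
position: [0.5822, -0.117, 0.0242]
tool_rot: [2.594, 1.773, 0.0]
ft_force: [-0.4, -0.4, -0.3]
grip_width: 0.007
time: 8.93
position: [0.5827, -0.1155, 0.0242]
tool_rot: [2.594, 1.773, 0.0]
ft_force: [0.1, -0.3, -0.5]
grip_width: 0.003
t 8.925 s,l,z mm 104.1 -584.9 24.2 yaw 68.7 F [ 0.13 -0.31 -0.46] w 0.003190127319574613
side lying top ((182.8759765625, -584.137939453125), (64.90458679199219, 181.7484893798828), 89.74213409423828) 39.36656587808185 1395 s [101.80175125 272.19544803]
side pts above 60: 8302
scene lying top ((182.80813598632812, -586.3997192382812), (178.6861572265625, 66.39486694335938), 0.6988727450370789) 39.48917673562391 1243 s [101.46161281 270.66024956]
scene pts above 60: 6902
```

View pics/m5.png

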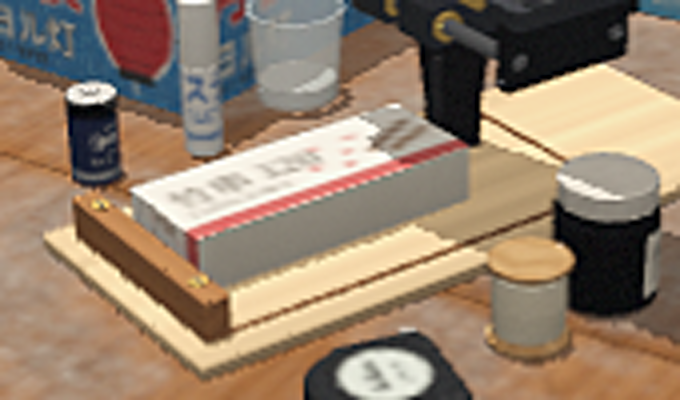

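The carton is square and about 3 mm from the bar, with no reaction force yet. Nudging on in small steps until the bar pushes back.

```bash
python3 -m jog '[[[0,0.04,0,0,0],[0,0,0,0,0],[0,0,0,0,0]]]'|grep -E 'pos|force'; python3 -m jog '[[[0,0.04,0,0,0],[0,0,0,0,0],[0,0,0,0,0]]]'|grep -E 'pos|force'; python3 -c "
from h import *
tool()"
```

```text
position: [0.5833, -0.1139, 0.0242]
ft_force: [0.3, 0.0, -0.0]
position: [0.5839, -0.1124, 0.0242]
ft_force: [0.1, -0.6, -0.5]
t 9.775 s,l,z mm 107.4 -584.8 24.2 yaw 68.71 F [ 0.13 -0.63 -0.54] w 0.002517500518876079
```

```bash
python3 -m jog '[[[0,0.03,0,0,0],[0,0,0,0,0],[0,0,0,0,0]]]'|grep -E 'pos|force';  python3 -c "
from h import *
tool(); look('side','pics/side6.png'); look('scene','pics/scene6.png')
for n in ['side','scene']:  # bar top, same view
    p,T=pose(n); im,d=eyes.get_image(n); vv,uu=np.mgrid[0:420,0:560]; m=d>0
    X=cloud(p,T,d,np.c_[uu[m],vv[m]]); s=X[:,:2]@u*1000; l=X[:,:2]@v*1000; z=X[:,2]*1000
    k=(abs(l+580)<58)&(s>262)&(s<300)&(z>26)&(z<33); print(n,'bar top s',np.percentile(s[k],[3,97]),k.sum())
a=[cv2.resize(cv2.imread(f'pics/{n}6.png')[y:y+50,x:x+85],None,fx=8,fy=6,interpolation=cv2.INTER_CUBIC) for n,x,y in [('side',190,235),('scene',205,225)]]
cv2.imwrite('pics/m6.png',np.vstack(a))"
```

```text
position: [0.5842, -0.1116, 0.0242]
ft_force: [-1.7, -1.4, 0.4]
t 10.15 s,l,z mm 108.2 -584.8 24.2 yaw 68.69 F [-1.72 -1.39  0.37] w 0.005915003742375711
side lying top ((188.73077392578125, -584.1337890625), (179.8729248046875, 65.9250717163086), 0.5625532865524292) 39.34029391025234 1401 s [106.50201166 276.77014248]
side pts above 60: 8344
scene lying top ((187.05316162109375, -586.0573120117188), (178.07757568359375, 65.9424057006836), 0.3599548041820526) 39.459486918956124 1245 s [105.47122488 274.8023937 ]
scene pts above 60: 6912
side bar top s [268.81170199 291.82941597] 331
scene bar top s [267.0228221  290.09778944] 254
```

View pics/m6.png

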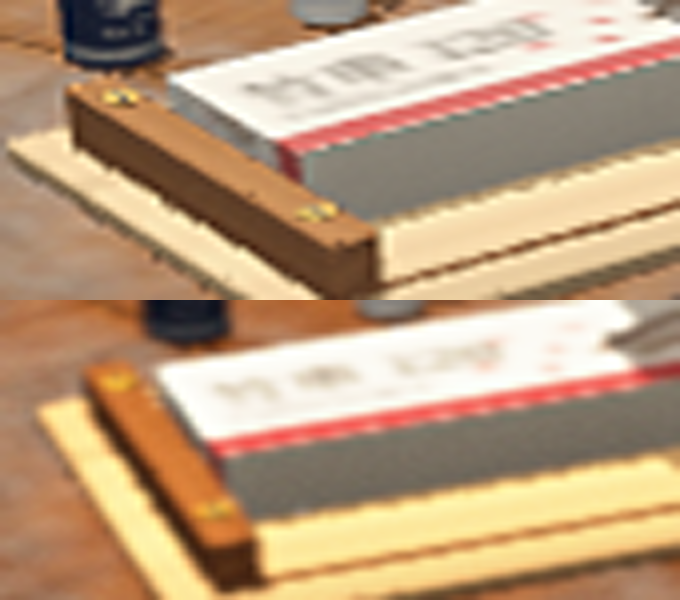

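Both views show the end face meeting the bar, and the 2 N reaction agrees. Retreating.

```bash
python3 -m jog '[[[0,-0.2,0,0,0],[0,-0.5,0,0,0],[0,-0.8,0,0,0],[0,0,0,-0.8,0],[0,0,0,-1,0],[0,0,0,-1,0],[0,0,0,0,0],[0,0,0,0,0],[0,0,0,0,0]]]';  python3 -c "
from h import *
tool(); look('side','pics/side7.png'); look('scene','pics/scene7.png')"
```

```text
time: 11.48
position: [0.5612, -0.1676, 0.1346]
tool_rot: [-2.593, -1.771, 0.003]
ft_force: [-0.3, -0.2, 0.3]
grip_width: 0.005
t 11.475 s,l,z mm 47.8 -583.8 134.6 yaw 68.67 F [-0.26 -0.18  0.27] w 0.004823984425852356
side lying top ((199.0704803466797, -584.2117309570312), (67.20317077636719, 156.3137969970703), 89.53900909423828) 39.32722256001908 1339 s [123.0745265  276.56917599]
side pts above 60: 6571
scene lying top ((197.5953369140625, -585.8207397460938), (156.07077026367188, 65.98814392089844), 0.3713078200817108) 39.50432192235931 1204 s [122.07776391 274.73952118]
scene pts above 60: 6251
```

View pics/side7.png

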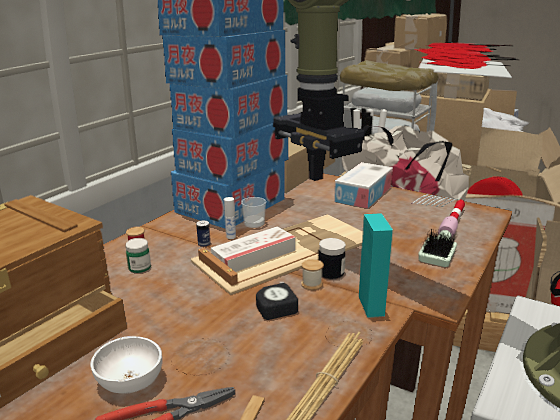

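The carton is flat against the bar (255,248), the tool is clear, and all bystanders are in place.

```bash
python3 -c "
from bench import job
print(job.close_job())"
```

```text
the job is handed in; nothing more can be done
None
```

The carton now lies flat on its broad face in the bay, with its front end against the stop bar. I handed the job in at about 11.5 s of robot time; no verdict is reported.

- **What I did:** With the fingers shut, I pushed the carton high on its back until it toppled forward. I then pushed its rear end about 50 mm in small steps, until the bar pushed back with about 2 N. After that I backed off and raised the tool.
- **Last checks:**
    - **Height:** the carton's top surface is at 39.4 mm, where 40 mm is expected.
    - **Squareness:** it is square to the bar within about 0.5° (0.01 rad).
    - **Centring:** it is about 5 mm off the bay's centre line.
    - **Front end:** it measures at 275–277 mm along the board's axis, against about 275 mm for the bar's face.
    - **Clearance:** the tool is clear of the carton, and the bystanders and the turquoise look-alike look unmoved.
- **Disagreement:** The side and scene cameras differ by about 2 mm, which is within the calibration. The depth-based check of the bar's near edge in the last position also caught part of the carton's end. For flushness I relied on the 2 N reaction and the enlarged pictures instead.

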